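# Trim rings on the lock barrel, then key in, quarter turn and hold

### The arm

A 7-joint arm with a two-finger parallel gripper is mounted at the origin on the work surface. World frame = base frame: x ahead of the robot, y to its left, z up, the work surface at z = 0. Lengths are in m, angles in rad, forces in N, time in s.
With the tool pointing down it reaches from about 0.425 to 0.875 m from the base axis. Payload 4.7 kg.
Tool frame: the origin (TCP) lies at the very end of the fingers, on their centre line; the grasp point (between the pads) lies 19 mm behind it; z points along the fingers, y is the line along which they close (so a half turn about z gives the same grasp; the last joint's range is limited). The gripper opens to 85 mm and grips with 20 to 120 N. Pads are 22 mm wide; open, the fingers measure 114 mm over their backs; the gripper's body (76 mm by 85 mm) begins 54 mm behind the grasp point. The pads swing forward as they close: fully open they stand 13 mm farther back than shut.
Start: joints at [1.278, 0.321, -0.07, 1.45, 0.023, 1.371, -0.057], TCP at [0.196, -0.62, 0.231] pointing down, gripper open.
Joint ranges: [-2.86, 2.86], [-0.3, 2.09], [-1.38, 1.24], [0.06, 2.45], [-1.56, 4.7], [0.09, 2.05], [-2.69, 2.69]. Speed limits (rad/s): [2.57, 2.57, 3.14, 3.14, 3.14, 3.14, 3.14].

### API

Orientations are given as a unit quaternion [x, y, z, w].
In Python, from station import monitor, optics, ticket gives the robot as it stands. The module is installed in compiled form; this text tells all that it offers.
- The arm moves only by the shell command python3 -m handwheel 'ROWS'. ROWS is JSON, one flat list of numbers, 7 for each row, row after row: the finger opening in cm, from 0 to 8.54, then the shift along the tool's x, y, z in cm, then the turn, a rotation vector about the tool's x, y, z in degrees. In form: [hand, tx, ty, tz, rx, ry, rz, hand, tx, ty, tz, rx, ry, rz, ...]. A call has exactly 5 rows; each row shifts and turns the commanded pose from where the row before left it, along the tool's axes as they then stand; what a row does not reach is not made up. A row lasts 1/8 s, in which the tool goes at most 62.5 mm and 10.7 degrees, less where a joint would pass 70% of its speed; a pose out of reach is approached as far as the arm can. A call is refused whole if a number of a shift passes 6.25 or a number of a turn 10.7, either way. A call with a gripper value outside its range is refused whole. The fingers move at their own pace and stop on an object; the grip force is fixed at half the most. Time passes only in rows, so rows that do not move let the fingers close, or fill a call up. It gives the time, the measured TCP pose, the force, the opening and the grip force at its end, in the units of the state.
- monitor.state(): the state, without advancing time (a new reading comes with each control period).
- optics.get_image(name): name is "side" or "top" or "wrist"; returns the picture (480x640x3 uint8, red, green, blue); there is no depth.
- optics.get_calibration(name): a dict with "fovy" (degrees; the focal length in pixels is half the picture's height over the tangent of half this angle, whatever the lens; pixels are square), "cx", "cy" (the principal point, pixels), "R" (3x3) and "t" (3): a world point X has camera coordinates R X + t; the wrist camera has in their place "T_tool_cam" (4x4, takes a point from camera to tool coordinates, whose origin is the TCP and whose axes are the flange's). Camera axes: x right, y down, z forward; pixel columns grow to the right and rows downward; lengths in m; the calibration is good to about 2 mm. The wrist camera is an equidistant fisheye: a pixel r from the principal point sees the ray r / f radians off the axis. A picture is of the moment at which its call begins: read the wrist's pose just before it. get_calibration takes no time and is no camera call.
- ticket.job_done(): hands the job in; it is judged then, once.
Trained networks look in the newest picture that a camera, given by its name, has taken for a name from the list of things; names that differ only in an ending like _2 or _b are one class to them, and where a whole thing is asked for, a point or a joint stands for the part that bears it (a point fixed in the world has none). Each returns a list of dicts, best first, with "conf" (0 to 1); they miss things now and then, are a little off and sometimes report something else, mostly with a low value. They report only what shows in the picture. A call takes as long as a camera call. They do not tell look-alikes from the thing itself.
- optics.find_in(camera, thing): "point" ([x, y, z] in m, in world coordinates, good to about 4 mm: the middle of the surface that is visible of it).
- optics.masks_of(camera, thing): "mask" (480x640 bool, what is visible of it).
The state is a dict: "clock": time; "qpos": joint angles; "qvel": joint speeds; "tau": joint torques, N m; "tool_pos": TCP position; "eef_rot": TCP orientation; "wrist_force": force on the tool from outside, world axes, zero at the start; "torque": the same for the moment, N m; "gripper_width": finger opening in m; "grasp_force": force on a finger pad.
Only numpy, scipy, OpenCV 4.12 (cv2) and the standard library are available. Lean on these libraries where they do the work, as an engineer would, in place of code of your own. Each camera call takes 0.05 s, during which the arm holds its last target. There are 200 camera calls.

### The job

Finish and try the lock of the small metal lock box: lower the wide flat steel ring over the lock barrel onto the lid, then the narrower, taller ring onto the first, both fully home. Then take the key with the large rectangular bow from the wooden rest, push it into the keyhole past the stiff pins (wiggle it if it sticks) until its flange sits on the barrel, turn it a quarter clockwise, as far as it goes, and finish with the gripper still holding it turned against the return spring. Leave the spare key and everything else where they are.

Things in the scene. Friction and masses are not known exactly. Their poses are not given: they have to be found in the camera images.
- lock_mouth (a point): Keyhole: centre of the top face of the lock barrel, 102 mm above the shelf; z up. The slot is 15 mm long along this frame's y and 7 mm wide along x, through a fixed face 6 mm thick; the turning plug (slot 15.5 x 5.5 mm) lies below, so the key turns only when fully in and cannot come out while turned. Two sprung sticky pins in the plug resist the key on its last 12 mm in (about 5 N each).
- lock_foot (a point): Centre of the barrel's foot, on the lid, 32 mm under lock_mouth; same axes. The lock box is fixed: pale metal case 160 x 160 mm, lid 164 x 164 mm, its flat top 70 mm above the shelf, in its middle an upright round steel lock barrel, 26 mm in diameter (top edge chamfered to 23), 32 mm high. A bolt on the box's +x side slides as the plug turns.
- plug (a joint): Turn of the lock's plug, rad: 0 at rest (slot along lock_mouth's y), grows clockwise seen from above, hard stop at 1.6. The key has about 0.13 rad of play in it. A return spring (0.03 N m at 0, 0.11 N m at a quarter turn) drives it back to 0 when the key is let go.
- washer_mid (a point): Wide flat ring: outer diameter 48 mm, hole 31 mm, 10 mm high, 60 g, ring of plain steel. The point is at its centre, half-way up; z is its axis. It starts lying flat on the shelf (its underside at height 0). It goes on first.
- collar_mid (a point): Narrow tall ring: outer diameter 38 mm, hole 31 mm, 14 mm high, 40 g, ring of plain steel. The point is at its centre, half-way up; z is its axis. It starts lying flat on the shelf (its underside at height 0). It goes on second, on top of the wide one. The two rings' places may be swapped.
- key_bow (a point): Key to use, steel, 60 g, upright, blade down, in one of the rest's two slots. Point: centre of its bow (head), which is 32 mm wide along this frame's x, 10 mm thick along y, 44 mm tall along z (up): solid in its lower 26 mm, then a 12 x 16 mm opening. The rest's slot runs along the key's x; lift over 25 mm to clear it. The key fits the lock either way round.
- key_flange (a point): Same axes as key_bow, 25 mm below it: centre of the underside of the key's round flange (20 mm in diameter, 3 mm thick, right under the bow). It rests on the wooden rest now, and on the barrel's top when the key is home. Below it: 10 mm of round shank 6 mm in diameter, then a flat bit 12 mm wide (x), 4 mm thick (y), with a rounded nose 22.7 mm below the flange.
- rest_top (a point): Wooden key rest fixed to the shelf, 140 mm (this frame's x) x 50 mm (y) x 34 mm high. The point is the middle of its top face; the two key slots lie 34 mm to either side along x.
- sparekey_bow (a point): Spare key, not to be used: like the other but with a small round bow 24 mm in diameter, 10 mm thick; in the other slot of the rest, 68 mm from the key. The point is the centre of its bow, 14.5 mm above the flange's underside.
- mug: Steel mug, 80 mm in diameter, 85 mm high, with a handle; origin under its middle. Bystander.
- sugar: White ceramic lidded sugar bowl, 94 mm in diameter, 88 mm high; origin under its middle. Bystander.
- spatula: Bamboo spatula lying flat, 280 mm long along its x. Bystander.
- clip: Plastic clip, 50 x 12 x 16 mm, lying on the shelf; origin under its middle. Bystander.
- jar: Jar with a white cap, 60 mm in diameter, 85 mm high; origin under its middle. Bystander.
Not all that is in view belongs to the job. What is shaped like the part that bears lock_mouth but orange or yellow is not meant.

How it is judged:
By the outcome, as a careful person would: the job done as asked, in the order asked, and still so for the second after the job is handed in, while the arm keeps its last pose, push and grip.
It also fails if it takes over 67 s, if anything falls off the work surface, if the arm or the gripper's body presses on something with over 40 N, if the wrist force passes 120 N, or if a joint passes its speed limit or range.

## Working session

There is one attempt and no reset: what is moved stays moved. The work goes in short steps, Python scripts to look and compute and a shell command to move; the robot and the scene stay as the last step left them, time stands still between calls to the robot, and variables do not carry over. Pictures are saved under pics/ and viewed, at most 10 in all, crops included, and the job is handed in when it is done.

```bash
mkdir -p pics; ls; cat > h.py <<'E'
import numpy as np, cv2
from station import monitor, optics, ticket
from scipy.spatial.transform import Rotation as Ro
def K(c): 
    k=optics.get_calibration(c); return k,240/np.tan(np.radians(k['fovy'])/2)
def ray(c,u,v,st=None):
    k,f=K(c); x,y=u-k['cx'],v-k['cy']
    if c=='wrist':
        r=np.hypot(x,y); th=r/f; s=np.sin(th)/max(r,1e-9)
        d=np.array([x*s,y*s,np.cos(th)]); T=np.array(k['T_tool_cam'])
        Rw=Ro.from_quat(st['eef_rot']).as_matrix()
        return np.array(st['tool_pos'])+Rw@T[:3,3], Rw@T[:3,:3]@d
    R=np.array(k['R']);t=np.array(k['t'])
    return -R.T@t, R.T@np.array([x/f,y/f,1])
def atz(c,u,v,z,st=None):
    o,d=ray(c,u,v,st); return o+d*(z-o[2])/d[2]
def proj(c,X,st=None):
    k,f=K(c); X=np.array(X)
    if c=='wrist':
        T=np.array(k['T_tool_cam']);Rw=Ro.from_quat(st['eef_rot']).as_matrix()
        p=T[:3,:3].T@(Rw.T@(X-np.array(st['tool_pos']))-T[:3,3])
        r=np.hypot(p[0],p[1]);th=np.arctan2(r,p[2]);return k['cx']+f*th*p[0]/r,k['cy']+f*th*p[1]/r
    p=np.array(k['R'])@X+np.array(k['t']); return k['cx']+f*p[0]/p[2],k['cy']+f*p[1]/p[2]
def snap(c,name=None):
    st=monitor.state(); im=optics.get_image(c)
    if name: cv2.imwrite('pics/'+name,im[:,:,::-1])
    return st,im
E
python3 - <<'E'
from h import *
for c in ('top','side'):
    st,im=snap(c,c+'0.png')
    print(c,K(c)[1],ray(c,320,240))
    for n in ['lock_mouth','washer_mid','collar_mid','key_bow','sparekey_bow','rest_top','mug','sugar','jar']:
        print(n,[(round(d['conf'],2),np.round(d['point'],3).tolist(),np.round(proj(c,d['point'])).tolist()) for d in optics.find_in(c,n)[:3]])
s=monitor.state();print(s['clock'],s['tool_pos'],s['eef_rot'],s['gripper_width'],s['wrist_force'])
k,f=K('wrist');print(f,k)
print(Ro.from_quat(s['eef_rot']).as_matrix().round(3))
E
```

```text
pics
top 468.34181047446015 (array([0.23406851, 0.01901738, 1.41266252]), array([ 0.19147883, -0.02487816, -0.98126827]))
lock_mouth [(0.95, [0.201, 0.276, 0.073], [218.0, 345.0]), (0.76, [0.298, -0.161, 0.07], [373.0, 307.0]), (0.76, [0.38, 0.494, 0.07], [143.0, 283.0])]
washer_mid [(0.4, [0.572, 0.257, 0.013], [230.0, 221.0])]
collar_mid [(0.58, [0.431, 0.29, 0.014], [219.0, 267.0])]
key_bow [(0.47, [0.522, -0.326, 0.078], [426.0, 229.0])]
sparekey_bow [(0.6, [0.585, -0.345, 0.057], [430.0, 210.0])]
rest_top [(0.66, [0.553, -0.331, 0.035], [424.0, 222.0])]
mug [(0.7, [0.778, 0.176, 0.043], [256.0, 153.0])]
sugar [(0.98, [0.746, -0.164, 0.064], [367.0, 159.0])]
jar [(0.87, [0.575, 0.391, 0.084], [180.0, 215.0])]
side 533.5781141468042 (array([0.19190267, 0.94678188, 0.91637503]), array([ 0.20861935, -0.74269886, -0.63643034]))
lock_mouth [(0.96, [0.301, -0.118, 0.067], [392.0, 232.0]), (0.79, [0.385, 0.503, 0.069], [286.0, 444.0]), (0.67, [0.536, 0.027, 0.072], [286.0, 252.0])]
washer_mid [(0.74, [0.57, 0.262, 0.013], [241.0, 339.0])]
collar_mid [(0.56, [0.57, 0.26, 0.01], [241.0, 3
[... 381 characters left out ...]
83.0])]
1.0 [ 0.19624746 -0.61968911  0.23135958] [ 9.88261658e-01  1.52770715e-01 -2.39966711e-05  5.14677862e-05] 0.08564976542174642 [ 0.11976286 -0.80114442 -0.05709939]
371.64829954431775 {'fovy': 65.70646984690485, 'cx': 323.1412886597017, 'cy': 236.64919040313873, 'T_tool_cam': array([[ 8.71460501e-04, -9.46158731e-01, -3.23701863e-01,
         8.48986824e-02],
       [ 9.99999579e-01,  7.31129263e-04,  5.55127475e-04,
         7.25649101e-04],
       [-2.88570803e-04, -3.23702210e-01,  9.46158970e-01,
        -1.44726834e-01],
       [ 0.00000000e+00,  0.00000000e+00,  0.00000000e+00,
         1.00000000e+00]])}
[[ 0.953  0.302 -0.   ]
 [ 0.302 -0.953 -0.   ]
 [-0.     0.    -1.   ]]
```

View pics/top0.png

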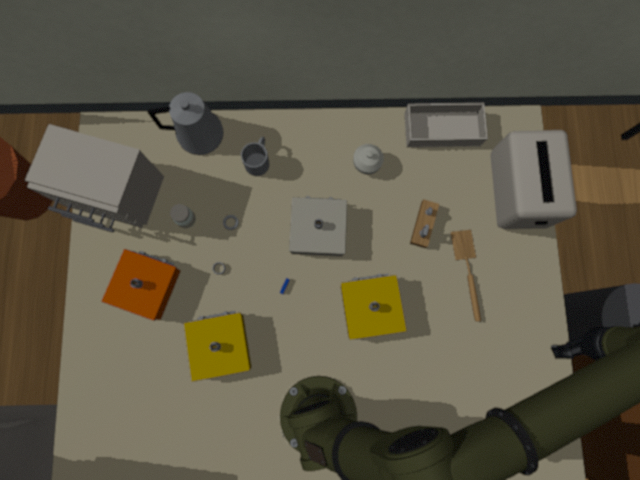

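View pics/side0.png

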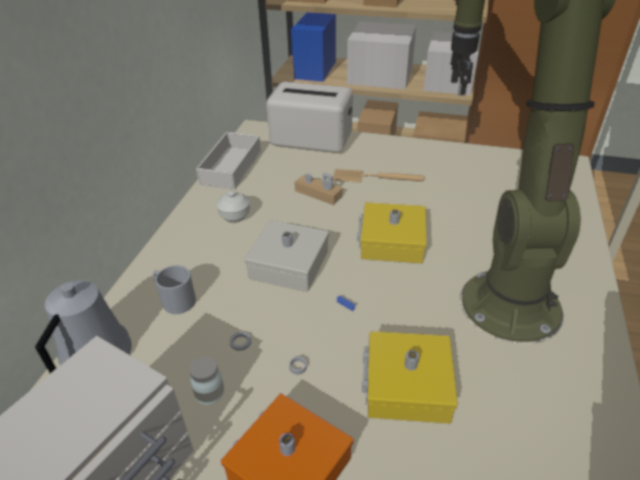

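The pale box at top (319,225) is the lock. The orange box (140,284) and the yellow ones (373,307), (217,346) are decoys. The wide ring is at (230,222), the narrow ring at (220,268), the key with the large bow at about (425,232), and the spare at about (432,210). I'll fly over the rest next for a close look.

```bash
python3 -m handwheel '[8.5,5.2,-2.4,-0.5,0,0,0, 8.5,5.2,-2.4,-0.5,0,0,0, 8.5,5.2,-2.4,-0.5,0,0,0, 8.5,5.2,-2.4,-0.5,0,0,0, 8.5,5.2,-2.4,0,0,0,0]'
python3 -m handwheel '[8.5,4.5,-2,0,0,0,0, 8.5,2,-1,0,0,0,0, 8.5,0,0,0,0,0,0, 8.5,0,0,0,0,0,0, 8.5,0,0,0,0,0,0]'
python3 - <<'E'
from h import *
st,im=snap('wrist','w1.png')
for n in ['key_bow','sparekey_bow','rest_top']:
    print(n,[(round(d['conf'],2),np.round(d['point'],3).tolist(),np.round(proj('wrist',d['point'],st)).tolist()) for d in optics.find_in('wrist',n)[:3]])
print(st['tool_pos'],st['qpos'],st['wrist_force'])
E
```

```text
clock: 1.62
tool_pos: [0.4093, -0.4256, 0.2522]
eef_rot: [0.988, 0.153, 0.0, 0.001]
wrist_force: [0.1, -0.2, 0.7]
gripper_width: 0.0851
grasp_force: 0.0
clock: 2.25
tool_pos: [0.4593, -0.3803, 0.2513]
eef_rot: [0.988, 0.151, -0.0, 0.0]
wrist_force: [-0.5, -0.6, -0.6]
gripper_width: 0.0849
grasp_force: 0.0
key_bow [(0.79, [0.519, -0.329, 0.081], [285.0, 129.0])]
sparekey_bow [(0.85, [0.584, -0.351, 0.057], [333.0, 67.0]), (0.38, [0.557, -0.337, 0.037], [310.0, 92.0])]
rest_top [(0.91, [0.561, -0.337, 0.037], [310.0, 88.0])]
[ 0.45930457 -0.38026101  0.25125677] [ 0.88867967  0.21168059 -0.28294806  1.5539522   0.06060058  1.38466071
 -0.6666973 ] [-0.48958181 -0.61318286 -0.61772777]
```

View pics/w1.png

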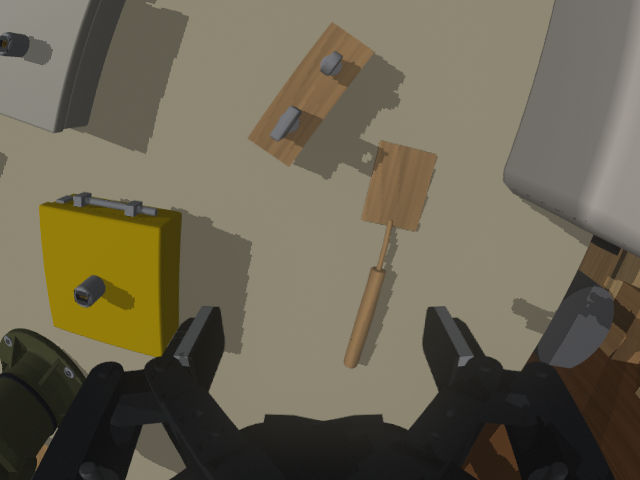

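The large rectangular bow is at (285,123), the small round spare at (333,65). Both bows lie along the rest's axis. Next come the lock and the rings.

```bash
python3 -m handwheel '[8.5,2.75,-5.3,0,0,0,0, 8.5,2.75,-5.3,0,0,0,0, 8.5,2.75,-5.3,0,0,0,0, 8.5,2.75,-5.3,0,0,0,0, 8.5,2.75,-5.3,0,0,0,0]' | grep pos
python3 -m handwheel '[8.5,2.75,-5.3,0,0,0,0, 8.5,2.5,-5.3,0,0,0,0, 8.5,0,0,0,0,0,0, 8.5,0,0,0,0,0,0, 8.5,0,0,0,0,0,0]'|grep pos
python3 - <<'E'
from h import *
st,im=snap('wrist','w2.png')
for n in ['lock_mouth','key_bow','rest_top']:
    print(n,[(round(d['conf'],2),np.round(d['point'],3).tolist(),np.round(proj('wrist',d['point'],st)).tolist()) for d in optics.find_in('wrist',n)[:3]])
np.save('st2.npy',st,allow_pickle=True)
print(st['tool_pos'],st['eef_rot'])
E
python3 -m handwheel '[8.5,0.9,-4.7,0,0,0,0, 8.5,0.9,-4.7,0,0,0,0, 8.5,0.9,-4.7,0,0,0,0, 8.5,0.9,-4.7,0,0,0,0, 8.5,0.9,-4.7,0,0,0,0]'|grep pos
python3 -m handwheel '[8.5,0,0,0,0,0,0, 8.5,0,0,0,0,0,0, 8.5,0,0,0,0,0,0, 8.5,0,0,0,0,0,0, 8.5,0,0,0,0,0,0]'|grep pos
python3 - <<'E'
from h import *
st,im=snap('wrist','w3.png')
for n in ['washer_mid','collar_mid']:
    print(n,[(round(d['conf'],2),np.round(d['point'],3).tolist(),np.round(proj('wrist',d['point'],st)).tolist()) for d in optics.find_in('wrist',n)[:3]])
    for m in optics.masks_of('wrist',n)[:3]:
        c,_=cv2.findContours(m['mask'].astype(np.uint8),cv2.RETR_EXTERNAL,cv2.CHAIN_APPROX_NONE)
        c=max(c,key=cv2.contourArea)
        P=np.array([atz('wrist',*p[0],0.0,st)[:2] for p in c]);print(m['conf'],m['mask'].sum(),P.min(0),P.max(0),cv2.minEnclosingCircle((P*1000).astype(np.float32)))
np.save('st3.npy',st,allow_pickle=True)
print(st['tool_pos'],st['eef_rot'],st['qpos'],st['clock'])
E
python3 - <<'E'
import cv2,numpy as np
a=cv2.imread('pics/w2.png');b=cv2.imread('pics/w3.png')
cv2.imwrite('pics/w23.png',np.hstack([a[:,120:520],b[:,120:520]]))
E
```

```text
tool_pos: [0.5119, -0.0828, 0.2516]
tool_pos: [0.5299, 0.0304, 0.2511]
lock_mouth [(0.84, [0.267, 0.289, 0.071], [71.0, 344.0]), (0.69, [0.356, -0.109, 0.071], [392.0, 384.0]), (0.64, [0.552, -0.002, 0.071], [363.0, 197.0])]
key_bow [(0.84, [0.523, -0.322, 0.061], [587.0, 299.0])]
rest_top [(0.92, [0.56, -0.321, 0.034], [589.0, 264.0])]
[0.52989869 0.03039313 0.25114783] [ 9.88507407e-01  1.51171927e-01 -2.09079063e-04  3.32509630e-04]
tool_pos: [0.5019, 0.2709, 0.2514]
tool_pos: [0.5021, 0.2694, 0.2513]
washer_mid [(0.69, [0.573, 0.258, 0.009], [353.0, 134.0])]
0.96 1005 [0.55050122 0.23233059] [0.59865193 0.2823728 ] ((574.7833251953125, 257.53692626953125), 25.20864486694336)
collar_mid [(0.57, [0.432, 0.292, 0.013], [284.0, 249.0])]
0.88 547 [0.40581261 0.27201691] [0.44983294 0.31037703] ((427.8426818847656, 291.5168151855469), 22.052148818969727)
[0.50211715 0.26938703 0.25131097] [9.88359448e-01 1.52136648e-01 6.27068080e-05 1.94646327e-04] [ 0.15414975  0.21659512 -0.79660344  1.60363352  0.15732224  1.38761954
 -1.92486845] 5.15
```

View pics/w23.png

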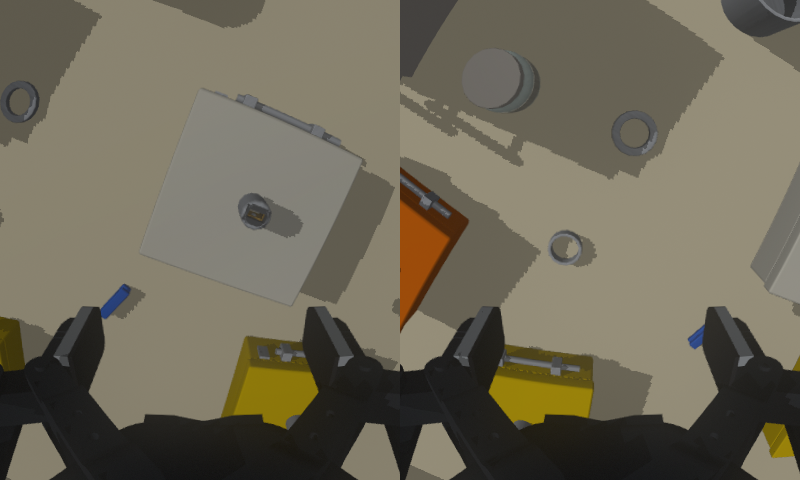

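Left half: the pale box, barrel top at full-frame (374,210), bolt on its upper side. Right half: the wide ring at (353,134), narrow ring at (285,247), diameters about right. I'll go down over the wide ring and refine.

```bash
cat >> h.py <<'E'
def todo(X,yaw=None,z=None):
    st=monitor.state();R=Ro.from_quat(st['eef_rot']).as_matrix()
    d=np.array(X,float)-np.array(st['tool_pos']); y0=np.degrees(np.arctan2(R[1,0],R[0,0]))
    print('pos',np.round(st['tool_pos'],4),'yaw',round(y0,2),'tool shift cm',np.round(R.T@d*100,2), 'tz axis',R[:,2].round(3),'rz',None if yaw is None else round(y0-yaw,2),'F',np.round(st['wrist_force'],1),'w',round(st['gripper_width'],4),'gf',round(st['grasp_force'],1),'q',np.round(st['qpos'],2),'t',st['clock'])
def ring(n,h,cam='wrist'):
    st,im=snap(cam)
    for m in optics.masks_of(cam,n)[:2]:
        c,_=cv2.findContours(m['mask'].astype(np.uint8),cv2.RETR_EXTERNAL,cv2.CHAIN_APPROX_NONE)
        c=max(c,key=cv2.contourArea)
        P=np.array([atz(cam,*p[0],h,st)[:2] for p in c])*1000;(x,y),r=cv2.minEnclosingCircle(P.astype(np.float32))
        print(n,round(m['conf'],2),'centre',round(x,1),round(y,1),'r',round(r,1),'box',((P.min(0)+P.max(0))/2).round(1),(np.ptp(P,axis=0)).round(1))
    return st,im
E
python3 -m handwheel '[7,3.2,1.6,4,0,0,0, 7,3.2,1.6,4,0,0,0, 7,0,0,3,0,0,0, 7,0,0,2,0,0,0, 7,0,0,0,0,0,0]'|grep pos
python3 -m handwheel '[7,0,0,0,0,0,0, 7,0,0,0,0,0,0, 7,0,0,0,0,0,0, 7,0,0,0,0,0,0, 7,0,0,0,0,0,0]'|grep pos
python3 - <<'E'
from h import *
st,im=ring('washer_mid',.01)
cv2.imwrite('pics/w4.png',im[:,:,::-1])
todo([.573,.258,0.005])
E
```

```text
tool_pos: [0.5713, 0.2589, 0.12]
tool_pos: [0.5725, 0.259, 0.1214]
washer_mid 0.85 centre 575.4 257.5 r 24.7 box [575.4 258. ] [49.3 48.5]
pos [0.5725 0.2589 0.1213] yaw 17.58 tool shift cm [ 0.02  0.1  11.63] tz axis [-0. -0. -1.] rz None F [ 0.3  0.3 -0.2] w 0.0701 gf 0.0 q [ 0.11  0.45 -0.73  1.62  0.31  1.2  -1.96] t 6.75
```

```bash
python3 - <<'E'
from h import *
st=np.load('st2.npy',allow_pickle=True).item()
L=.07
cs=[(200+120,88),(361+120,162),(292+120,305),(140+120,253)]
C=np.array([atz('wrist',u,v,L,st)[:2] for u,v in cs]);print(C,C.mean(0),[np.linalg.norm(C[i]-C[i-1]) for i in range(4)])
for i in range(4):
    d=C[(i+1)%4]-C[i];print(np.degrees(np.arctan2(d[1],d[0])))
print(atz('wrist',376,211,.102,st))
cv2.imwrite('pics/lock.png',cv2.resize(cv2.imread('pics/w2.png')[150:270,310:450],None,fx=5,fy=5,interpolation=cv2.INTER_CUBIC))
E
```

```text
[[ 0.63220088  0.06429713]
 [ 0.61902574 -0.09697248]
 [ 0.46145047 -0.08741082]
 [ 0.47108462  0.07378985]] [ 0.54594043 -0.01157408] [np.float64(0.16139566731745067), np.float64(0.16180688634276), np.float64(0.1578651001327383), np.float64(0.16148830744124792)]
-94.67048664729953
176.5275537027005
86.57978846543944
-3.3718831017165973
[ 0.54951477 -0.01007898  0.102     ]
```

View pics/lock.png

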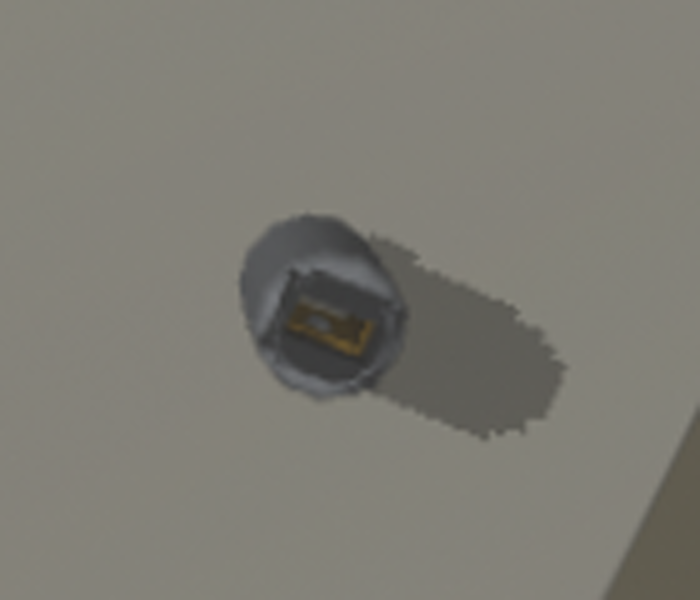

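```bash

python3 -m handwheel '[7,0.24,0.2,4,0,0,0, 7,0,0,4,0,0,0, 7,0,0,2.6,0,0,0, 7,0,0,1,0,0,0, 7,0,0,0.4,0,0,0]'|egrep 'pos|force'
python3 -m handwheel '[7,0,0,0,0,0,0, 4.4,0,0,0,0,0,0, 4.4,0,0,0,0,0,0, 4.4,0,0,0,0,0,0, 4.4,0,0,0,0,0,0]'
python3 - <<'E'
from h import *
st,im=ring('washer_mid',.01)
cv2.imwrite('pics/w5.png',im[:,:,::-1]);todo([.5754,.2577,0])
E
```

```text
tool_pos: [0.5755, 0.258, 0.0013]
wrist_force: [1.1, 0.7, -0.5]
grasp_force: 0.0
clock: 8.0
tool_pos: [0.5762, 0.2581, 0.0032]
eef_rot: [0.988, 0.153, 0.001, 0.0]
wrist_force: [-1.4, 0.2, 5.6]
gripper_width: 0.045
grasp_force: 46.8
washer_mid 0.64 centre 575.9 257.6 r 25.5 box [576.1 256.8] [50.7 48. ]
pos [0.5762 0.2582 0.0032] yaw 17.57 tool shift cm [-0.09  0.02  0.32] tz axis [ 0.002  0.    -1.   ] rz None F [-1.1 -0.9  5.1] w 0.045 gf 46.8 q [ 0.06  0.58 -0.67  1.7   0.41  1.01 -2.02] t 8.1
```

View pics/w5.png

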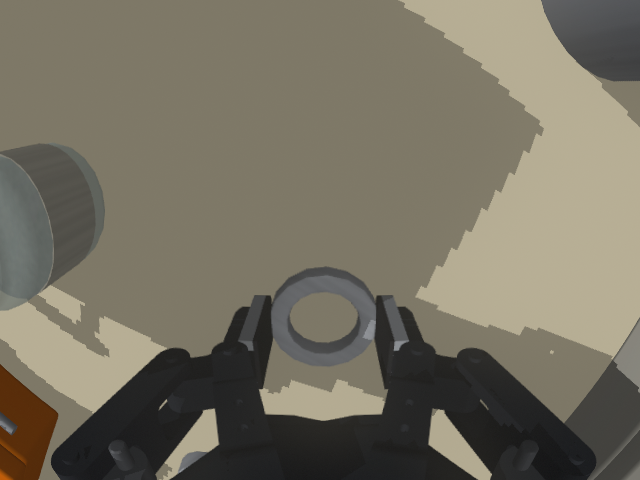

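```bash

python3 -m handwheel '[4,0,0,-2,0,0,0, 4,0,0,-4,0,0,0, 4,-1.9,2.5,-4.5,0,0,0, 4,-3.4,4.5,-2.2,0,0,0, 4,-3.4,4.5,-2,0,0,0]'|egrep 'pos|force'
python3 -m handwheel '[4,-3.4,4.5,0,0,0,0, 4,-3.4,4.5,0,0,0,0, 4,-3.4,4.5,0,0,0,0, 4,0,0,0,0,0,0, 4,0,0,0,0,0,0]'|egrep 'pos|force'
python3 - <<'E'
from h import *
st,im=ring('washer_mid',.15)
cv2.imwrite('pics/w6.png',im[:,:,::-1]);todo([.547,-.0105,.16])
np.save('st6.npy',st,allow_pickle=True)
E
```

```text
tool_pos: [0.527, 0.1211, 0.1506]
wrist_force: [-0.5, -1.4, -0.0]
grasp_force: 61.3
tool_pos: [0.4712, -0.037, 0.1493]
wrist_force: [0.5, 0.5, -0.5]
grasp_force: 61.3
washer_mid 0.69 centre 654.9 -112.3 r 25.4 box [ 654.3 -112.3] [29.4 42.3]
washer_mid 0.62 centre 467.7 -39.3 r 26.5 box [467.7 -39.4] [52.8 49.6]
pos [ 0.4713 -0.036   0.1489] yaw 17.73 tool shift cm [ 7.99 -0.12 -1.1 ] tz axis [ 0.001  0.    -1.   ] rz None F [ 0.1  0.5 -1.3] w 0.0439 gf 61.3 q [ 0.67  0.03 -0.65  1.96  0.02  1.15 -1.25] t 9.45
```

View pics/w6.png

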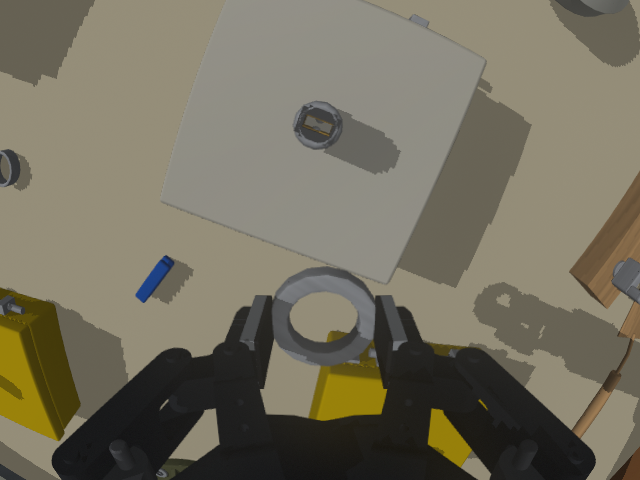

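```bash
python3 - <<'E'
from h import *
st=np.load('st6.npy',allow_pickle=True).item()
im=cv2.imread('pics/w6.png')
for h in (.102,): print(atz('wrist',318.5,124.5,h,st),atz('wrist',320.5,124.5,h,st))
C=np.array([atz('wrist',u,v,.07,st)[:2] for u,v in [(162,202),(387,283),(486,62)]]);print(C,(C[0]+C[2])/2,np.degrees(np.arctan2(*(C[1]-C[0])[::-1])),np.degrees(np.arctan2(*(C[2]-C[1])[::-1])))
g=cv2.cvtColor(im[90:160,280:370],cv2.COLOR_BGR2GRAY)
c=cv2.HoughCircles(cv2.resize(g,None,fx=4,fy=4,interpolation=cv2.INTER_CUBIC),cv2.HOUGH_GRADIENT,1,10,param1=80,param2=20,minRadius=60,maxRadius=120)
for x,y,r in c[0][:4]: print(280+x/4,90+y/4,r/4, atz('wrist',280+x/4,90+y/4,.102,st))
# ring
g=cv2.cvtColor(im[240:390,250:400],cv2.COLOR_BGR2GRAY)
for h in (.154,.159): print(h,atz('wrist',324,316,h,st))
cv2.imwrite('pics/l6.png',np.hstack([cv2.resize(im[85:165,280:360],None,fx=5,fy=5,interpolation=cv2.INTER_CUBIC),cv2.resize(im[250:380,260:390],(400,400),interpolation=cv2.INTER_CUBIC)]))
E
```

```text
[ 0.54659993 -0.01149106  0.102     ] [ 0.54690675 -0.01246275  0.102     ]
[[ 0.47026478  0.07327548]
 [ 0.46094424 -0.08655571]
 [ 0.62033924 -0.09753917]] [ 0.54530201 -0.01213184] -93.3374208430523 -3.9418589198820255
317.875 125.125 24.35 [ 0.54619585 -0.01128476  0.102     ]
315.625 128.625 20.375 [ 0.54412394 -0.01073518  0.102     ]
319.125 121.125 20.825 [ 0.54836037 -0.01126789  0.102     ]
314.375 125.375 17.825 [ 0.54553832 -0.00962141  0.102     ]
0.154 [ 0.47186682 -0.03806751  0.154     ]
0.159 [ 0.47472768 -0.03713807  0.159     ]
```

View pics/l6.png

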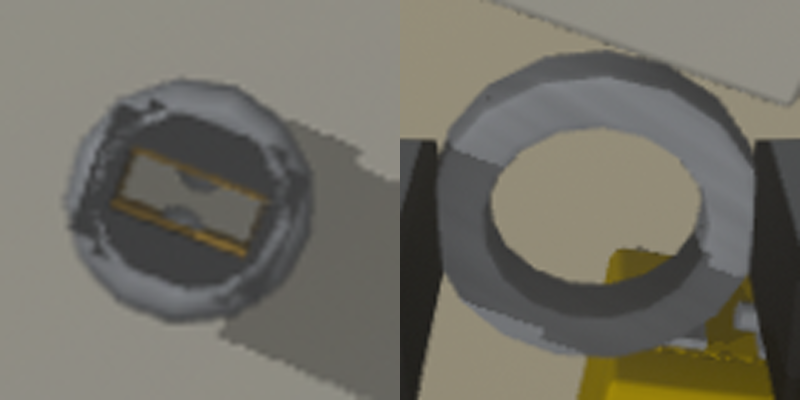

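```bash

python3 -m handwheel '[4,4,-0.15,0,0,0,0, 4,3.93,-0.11,1,0,0,0, 4,0,0,1.5,0,0,0, 4,0,0,0.8,0,0,0, 4,0,0,0,0,0,0]'|egrep 'pos|force'
python3 -m handwheel '[4,0,0,0.5,0,0,0, 4,0,0,0.5,0,0,0, 4,0,0,0.4,0,0,0, 4,0,0,0.4,0,0,0, 4,0,0,0,0,0,0]'|egrep 'pos|force'
python3 - <<'E'
from h import *
snap('wrist','w7.png');todo([.5457,-.0095,.0745])
E
```

```text
tool_pos: [0.5442, -0.0112, 0.1145]
wrist_force: [0.5, -0.8, -0.1]
grasp_force: 61.3
tool_pos: [0.5456, -0.0112, 0.0971]
wrist_force: [0.2, 1.1, -1.8]
grasp_force: 61.2
pos [ 0.5456 -0.0112  0.0972] yaw 17.58 tool shift cm [ 0.06 -0.16  2.27] tz axis [ 0.  0. -1.] rz None F [ 1.6  0.8 -0.9] w 0.0438 gf 61.2 q [ 0.57  0.27 -0.67  1.85  0.19  1.08 -1.44] t 10.75
```

View pics/w7.png

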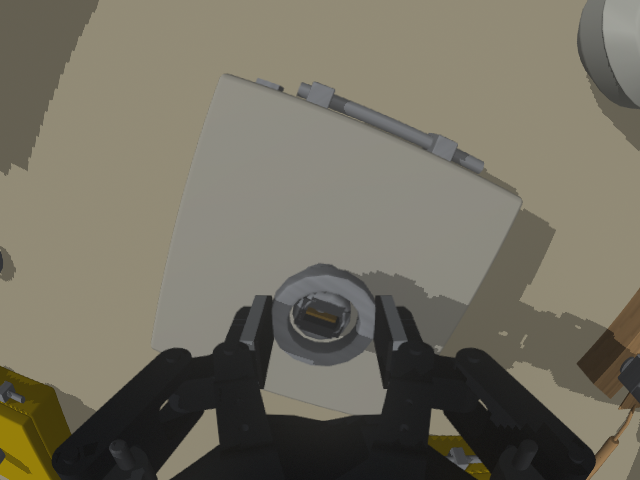

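The ring surrounds the barrel top at (320,315), and forces are low. I'll lower it home and release it.

```bash

python3 -m handwheel '[4,0,0,0.6,0,0,0, 4,0,0,0.6,0,0,0, 4,0,0,0.6,0,0,0, 4,0,0,0.35,0,0,0, 4,0,0,0,0,0,0]'|egrep 'pos|force'
python3 -m handwheel '[4,0,0,0.15,0,0,0, 4,0,0,0,0,0,0, 6.2,0,0,0,0,0,0, 6.2,0,0,0,0,0,0, 6.2,0,0,0,0,0,0]'|egrep 'pos|force|wid'
python3 -m handwheel '[6.5,0,0,-3,0,0,0, 6.5,0,0,-4,0,0,0, 6.5,0,0,-2,0,0,0, 6.5,0,0,0,0,0,0, 6.5,0,0,0,0,0,0]'|egrep 'pos|force|wid'
python3 - <<'E'
from h import *
st,im=ring('washer_mid',.08); cv2.imwrite('pics/w8.png',im[:,:,::-1])
np.save('st8.npy',st,allow_pickle=True)
k,f=K('wrist')
for h in (.080,.088,.096): ring('washer_mid',h,'top')
todo([.430,.2915,.12])
E
```

```text
tool_pos: [0.5455, -0.0111, 0.0755]
wrist_force: [1.2, 1.2, -1.4]
grasp_force: 61.2
tool_pos: [0.5454, -0.0113, 0.0743]
wrist_force: [-1.0, 0.9, 1.1]
gripper_width: 0.0621
grasp_force: 0.0
tool_pos: [0.5448, -0.0113, 0.1632]
wrist_force: [0.6, -0.6, 0.3]
gripper_width: 0.0651
grasp_force: 0.0
washer_mid 0.64 centre 545.2 -11.6 r 24.6 box [545.1 -12.1] [48.8 47.2]
washer_mid 0.54 centre 365.5 90.5 r 21.6 box [365.5  87.7] [39.7 23. ]
washer_mid 0.34 centre 536.6 -319.9 r 74.3 box [ 535.2 -319.9] [143.1  91.9]
washer_mid 0.19 centre 513.8 -318.1 r 16.8 box [ 513.8 -318. ] [29.5 21.7]
pos [ 0.5454 -0.0111  0.1639] yaw 17.58 tool shift cm [ -1.85 -32.33   4.4 ] tz axis [-0.001  0.    -1.   ] rz None F [0.1 0.4 0.1] w 0.0652 gf 0.0 q [ 0.59  0.2  -0.69  1.78  0.14  1.21 -1.4 ] t 13.025
```

```bash

python3 -m handwheel '[7,-0.3,-5.5,0,0,0,0, 7,-0.3,-5.5,0,0,0,0, 7,-0.3,-5.5,0,0,0,0, 7,-0.3,-5.5,0,0,0,0, 7,-0.3,-5.5,1,0,0,0]'|egrep 'pos'
python3 -m handwheel '[7,-0.35,-4.8,1.5,0,0,0, 6,0,0,1.9,0,0,0, 6,0,0,0,0,0,0, 6,0,0,0,0,0,0, 6,0,0,0,0,0,0]'|egrep 'pos|force|wid'
python3 - <<'E'
from h import *
st,im=ring('collar_mid',.014); cv2.imwrite('pics/w9.png',im[:,:,::-1])
ring('collar_mid',.0)
todo([.430,.2915,0])
E
```

```text
tool_pos: [0.4481, 0.2482, 0.155]
tool_pos: [0.4315, 0.2902, 0.1209]
wrist_force: [-0.8, -0.9, -0.5]
gripper_width: 0.0601
grasp_force: 0.0
collar_mid 0.81 centre 433.6 291.7 r 20.1 box [433.4 291.1] [39.6 38.1]
collar_mid 0.62 centre 429.2 290.3 r 21.3 box [429.2 290.3] [42.  39.4]
collar_mid 0.56 centre 578.2 397.8 r 31.6 box [572.2 397.8] [26.  61.9]
pos [0.4308 0.2908 0.1207] yaw 17.53 tool shift cm [-0.06 -0.09 12.07] tz axis [ 0.001 -0.    -1.   ] rz None F [-0.8 -0.2  0.2] w 0.0604 gf 0.0 q [ 0.18  0.23 -0.91  1.88  0.2   1.12 -2.07] t 14.475
```

```bash

python3 -m handwheel '[6,0.2,0.05,4,0,0,0, 6,0,0,4,0,0,0, 6,0,0,2.2,0,0,0, 6,0,0,0.9,0,0,0, 6,0,0,0.35,0,0,0]'|egrep 'pos|force'
python3 -m handwheel '[6,0,0,0,0,0,0, 3,0,0,0,0,0,0, 3,0,0,0,0,0,0, 3,0,0,0,0,0,0, 3,0,0,0,0,0,0]'|egrep 'pos|force|wid'
python3 - <<'E'
from h import *
st,im=ring('collar_mid',.014); cv2.imwrite('pics/w10.png',im[:,:,::-1]);todo([.43,.29,.006])
E
```

```text
tool_pos: [0.4326, 0.2915, 0.0059]
wrist_force: [-0.2, -0.9, 0.6]
grasp_force: 0.0
tool_pos: [0.4331, 0.2916, 0.0071]
wrist_force: [-1.2, -1.5, 6.1]
gripper_width: 0.0339
grasp_force: 59.0
collar_mid 0.87 centre 434.4 291.2 r 21.7 box [434.3 290.6] [43.1 38.4]
pos [0.4331 0.2916 0.0071] yaw 17.57 tool shift cm [-0.35  0.06  0.11] tz axis [ 0.002 -0.    -1.   ] rz None F [-2.  -2.8  7.3] w 0.0342 gf 59.0 q [ 0.08  0.41 -0.83  1.97  0.38  0.92 -2.2 ] t 15.825
```

```bash

python3 -m handwheel '[3,0,0,-2,0,0,0, 3,0,0,-5,0,0,0, 3,0.2,3.5,-5,0,0,0, 3,0.3,5.7,-2.3,0,0,0, 3,0.3,5.7,0,0,0,0]'|egrep 'pos|force'
python3 -m handwheel '[3,0.3,5.7,0,0,0,0, 3,0.3,5.7,0,0,0,0, 3,0.25,5.4,0,0,0,0, 3,0,0.54,0,0,0,0, 3,0,0,0,0,0,0]'|egrep 'pos|force|wid'
python3 - <<'E'
from h import *
st,im=ring('collar_mid',.157); cv2.imwrite('pics/w11.png',im[:,:,::-1]);todo([.5462,-.0108,.105])
E
```

```text
tool_pos: [0.4873, 0.1512, 0.1528]
wrist_force: [0.1, -0.0, -0.7]
grasp_force: 60.0
tool_pos: [0.5456, -0.0108, 0.1496]
wrist_force: [0.5, 0.3, -0.4]
gripper_width: 0.034
grasp_force: 60.0
collar_mid 0.61 centre 547.3 -11.1 r 21.6 box [547.3 -11.8] [43.  37.8]
pos [ 0.5453 -0.0091  0.1495] yaw 17.73 tool shift cm [0.04 0.19 4.45] tz axis [ 0.001  0.    -1.   ] rz None F [ 0.2  0.2 -0.8] w 0.0342 gf 60.0 q [ 0.62  0.22 -0.73  1.8   0.16  1.18 -1.42] t 17.175
```

```bash

python3 -m handwheel '[3,0.05,0.08,2,0,0,0, 3,0,0,1.5,0,0,0, 3,0,0,0.5,0,0,0, 3,0,0,0.4,0,0,0, 3,0,0,0,0,0,0]'|egrep 'pos|force'
python3 -m handwheel '[3,0,0,0.4,0,0,0, 3,0,0,0.3,0,0,0, 3,0,0,0.3,0,0,0, 3,0,0,0,0,0,0, 3,0,0,0,0,0,0]'|egrep 'pos|force'
python3 - <<'E'
from h import *
snap('wrist','w12.png');todo([.5462,-.0108,.087])
E
```

```text
tool_pos: [0.5462, -0.0116, 0.1046]
wrist_force: [0.2, 0.0, -0.4]
grasp_force: 60.0
tool_pos: [0.5463, -0.0117, 0.0949]
wrist_force: [-0.1, -0.1, -0.7]
grasp_force: 60.0
pos [ 0.5463 -0.0117  0.0949] yaw 17.58 tool shift cm [ 0.02 -0.09  0.79] tz axis [ 0. -0. -1.] rz None F [-0.4 -0.6 -0.2] w 0.0344 gf 60.0 q [ 0.6   0.29 -0.72  1.85  0.21  1.08 -1.46] t 18.475
```

```bash

python3 -m handwheel '[3,0,0,0.4,0,0,0, 3,0,0,0.35,0,0,0, 3,0,0,0.1,0,0,0, 3,0,0,0,0,0,0, 3,0,0,0,0,0,0]'|egrep 'pos|force'
python3 -m handwheel '[5.5,0,0,0,0,0,0, 5.5,0,0,0,0,0,0, 5.5,0,0,0,0,0,0, 5.5,0,0,-2,0,0,0, 5.5,0,0,-6,0,0,0]'|egrep 'pos|force|wid'
python3 -m handwheel '[5.5,0,0,-2,0,0,0, 5.5,0,0,0,0,0,0, 5.5,0,0,0,0,0,0, 5.5,0,0,0,0,0,0, 5.5,0,0,0,0,0,0]'|egrep 'pos|force|wid'
python3 - <<'E'
from h import *
st,im=ring('collar_mid',.094); ring('washer_mid',.080); cv2.imwrite('pics/w13.png',im[:,:,::-1]);np.save('st13.npy',st,allow_pickle=True)
P=[optics.find_in('wrist','collar_mid')[:1]];print(P)
g=cv2.cvtColor(im,cv2.COLOR_RGB2GRAY)
todo([.52,-.328,.25])
s=[p['mask'] for p in optics.masks_of('wrist','lock_mouth')]
st1=np.load('st2.npy',allow_pickle=True).item();st0=np.load('st3.npy',allow_pickle=True).item()
# rest axis/key from w1 pose (recompute with pixel picks)
st={'tool_pos':[0.45930457,-0.38026101,0.25125677],'eef_rot':[0.98853,0.151,0,0.0]}
K1=atz('wrist',285,123,.08,st);
for a,b,h in [((333,23),(250,138),.034),((373,51),(291,166),.034),((299,110),(276,137),.081)]:
    d=atz('wrist',*a,h,st)-atz('wrist',*b,h,st);print(np.degrees(np.arctan2(d[1],d[0])),np.linalg.norm(d))
print(K1)
E
```

```text
tool_pos: [0.5462, -0.0117, 0.0871]
wrist_force: [-3.2, 0.2, 6.7]
grasp_force: 60.8
tool_pos: [0.5441, -0.0119, 0.1655]
wrist_force: [1.5, -1.2, 0.2]
gripper_width: 0.0547
grasp_force: 0.0
tool_pos: [0.5456, -0.0116, 0.1854]
wrist_force: [-0.1, -0.2, 0.5]
gripper_width: 0.0553
grasp_force: 0.0
collar_mid 0.62 centre 546.9 -12.4 r 20.3 box [546.8 -12.6] [40.3 37.6]
washer_mid 0.64 centre 545.8 -12.0 r 24.0 box [548.2 -12.3] [43.1 47.5]
[[{'point': [0.5478, -0.0112, 0.0901], 'conf': 0.73}]]
pos [ 0.5461 -0.0117  0.1861] yaw 17.58 tool shift cm [-12.05  29.36  -6.39] tz axis [-0.  0. -1.] rz None F [ 0.6 -1.  -0.5] w 0.0551 gf 0.0 q [ 0.64  0.19 -0.74  1.75  0.14  1.25 -1.4 ] t 20.6
-18.22221561072278 0.13863640911742212
-17.346566569772566 0.13857262456002223
-23.59212086281464 0.029956068489143194
[ 0.52411256 -0.32728095  0.08      ]
```

Both rings seem home: the collar met about 7 N exactly at its expected height. Now the key.

```bash

python3 -m handwheel '[5.5,-3.7,4.9,0,0,0,0, 5.5,-3.7,4.9,0.5,0,0,0, 5.5,-3.7,4.9,0.5,0,0,0, 5.5,-3.7,4.9,0.5,0,0,0, 5.5,-3.7,4.9,0.5,0,0,0]'|egrep 'pos'
python3 -m handwheel '[4,0,0,0.5,0,0,8.8, 4,0,0,0,0,0,8.8, 4,0,0,0,0,0,8.8, 4,0,0,0,0,0,8.8, 4,0,0,0,0,0,0]'|egrep 'pos|force|wid'
cat >> h.py <<'E'
def keyrect(h,n='key_bow'):
    st,im=snap('wrist')
    for m in optics.masks_of('wrist',n)[:2]:
        c,_=cv2.findContours(m['mask'].astype(np.uint8),cv2.RETR_EXTERNAL,cv2.CHAIN_APPROX_NONE)
        c=max(c,key=cv2.contourArea);uv=c[:,0].mean(0)
        P=np.array([atz('wrist',*p[0],h,st)[:2] for p in c])*1000
        r=cv2.minAreaRect(P.astype(np.float32));print(n,round(m['conf'],2),uv.round(),np.round(r[0],1),np.round(r[1],1),round(r[2],1))
    return st,im
E
python3 - <<'E'
from h import *
st,im=keyrect(.081);keyrect(.034,'rest_top');keyrect(.0605,'sparekey_bow')
cv2.imwrite('pics/w14.png',im[:,:,::-1]);np.save('st14.npy',st,allow_pickle=True)
todo([.5235,-.327,.07],-17.8)
E
```

```text
tool_pos: [0.4431, -0.303, 0.1665]
tool_pos: [0.4439, -0.3011, 0.1613]
wrist_force: [-0.1, -1.0, 0.0]
gripper_width: 0.0402
grasp_force: 0.0
key_bow 0.62 [324. 116.] [ 523.4 -327.2] [16.7 32.2] 72.4
rest_top 0.73 [325.  82.] [ 548.1 -334.9] [ 51.4 125.4] 72.1
sparekey_bow 0.65 [326.  20.] [ 585.7 -347.4] [17.2 23.9] 60.5
sparekey_bow 0.16 [ 40. 215.] [513.2 -67.7] [143.5 223.5] 53.3
pos [ 0.4438 -0.3012  0.1613] yaw -17.56 tool shift cm [8.37 0.06 9.13] tz axis [-0. -0. -1.] rz 0.24 F [ 0.5 -0.1  0.1] w 0.0398 gf 0.0 q [ 0.98  0.16 -0.47  1.81  0.08  1.19 -1.39] t 22.2
```

```bash

python3 -m handwheel '[3,4.2,0,0,0,0,0, 3,4.15,-0.05,2,0,0,0, 3,0,0,4.5,0,0,0, 3,0,0,3.5,0,0,0, 3,0,0,0.5,0,0,0]'|egrep 'pos|force'
python3 -m handwheel '[3,0,0,0.3,0,0,0, 3,0,0,0,0,0,0, 3,0,0,0.3,0,0,0, 3,0,0,0,0,0,0, 3,0,0,0,0,0,0]'|egrep 'pos|force|wid'
python3 - <<'E'
from h import *
st,im=snap('wrist','w15.png');todo([.5234,-.3272,.04],-17.6)
E
```

```text
tool_pos: [0.5216, -0.3248, 0.0534]
wrist_force: [0.7, -0.2, 0.1]
grasp_force: 0.0
tool_pos: [0.5237, -0.3261, 0.0506]
wrist_force: [-0.8, -0.4, 0.6]
gripper_width: 0.0302
grasp_force: 0.0
pos [ 0.5236 -0.3261  0.0506] yaw -17.62 tool shift cm [0.01 0.12 1.06] tz axis [ 0. -0. -1.] rz -0.02 F [ 0.9 -0.2 -0.2] w 0.0296 gf 0.0 q [ 0.88  0.44 -0.45  1.72  0.22  1.04 -1.52] t 23.5
```

View pics/w15.png

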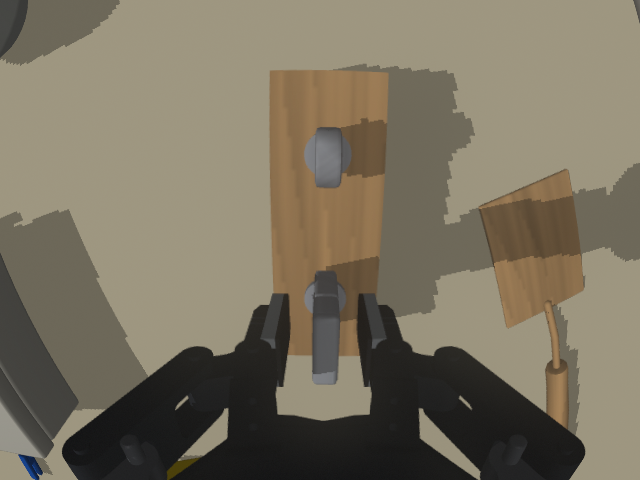

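The large-bow key at (325,330) sits centred between the fingers, with the round spare at (328,157) clear ahead. I'll creep down, then grip.

```bash

python3 -m handwheel '[3,0,0,0.2,0,0,0, 3,0,0,0.2,0,0,0, 3,0,0,0.1,0,0,0, 3,0,0,0,0,0,0, 3,0,0,0,0,0,0]'|egrep 'pos|force'
python3 -m handwheel '[3,0,0,0.1,0,0,0, 3,0,0,0.1,0,0,0, 3,0,0,0,0,0,0, 3,0,0,0,0,0,0, 3,0,0,0,0,0,0]'|egrep 'pos|force'
```

```text
tool_pos: [0.5236, -0.3259, 0.0453]
wrist_force: [0.6, 0.4, -0.5]
grasp_force: 0.0
tool_pos: [0.5236, -0.326, 0.0434]
wrist_force: [0.5, -0.8, -0.4]
grasp_force: 0.0
```

```bash

python3 -m handwheel '[0.4,0,0,0,0,0,0, 0.4,0,0,0,0,0,0, 0.4,0,0,0,0,0,0, 0.4,0,0,0,0,0,0, 0.4,0,0,0,0,0,0]'
python3 - <<'E'
from h import *
todo([.5236,-.326,.0434],-17.6)
E
```

```text
clock: 25.38
tool_pos: [0.5237, -0.326, 0.0435]
eef_rot: [0.988, -0.153, 0.0, 0.0]
wrist_force: [0.3, -0.4, 0.9]
gripper_width: 0.0095
grasp_force: 58.4
pos [ 0.5237 -0.326   0.0435] yaw -17.62 tool shift cm [-0.01 -0.    0.01] tz axis [ 0. -0. -1.] rz -0.02 F [ 0.3 -0.4  0.9] w 0.0095 gf 58.4 q [ 0.88  0.45 -0.45  1.72  0.22  1.02 -1.53] t 25.375
```

```bash

python3 -m handwheel '[0.4,0,0,-1.5,0,0,0, 0.4,0,0,-2,0,0,0, 0.4,0,0,-4.5,0,0,0, 0.4,0,0,-4.7,0,0,0, 0.4,-1.35,-5.6,0,0,0,0]'|egrep 'pos|force'
python3 -m handwheel '[0.4,-1.35,-5.6,0,0,0,0, 0.4,-1.35,-5.6,0,0,0,0, 0.4,-1.35,-5.6,0,0,0,0, 0.4,0,0,0,0,0,-10.4, 0.4,0,0,0,0,0,-10.4]'|egrep 'pos|force'
python3 -m handwheel '[0.4,0,0,0,0,0,-10.4, 0.4,0,0,0,0,0,-10.4, 0.4,0,0,0,0,0,-10.4, 0.4,0,0,0,0,0,-10.4, 0.4,0,0,0,0,0,-10.4]'|egrep 'pos|force'
python3 -m handwheel '[0.4,0,0,0,0,0,-10.4, 0.4,0,0,0,0,0,-10.4, 0.4,0,0,0,0,0,-10.2, 0.4,0,0,0,0,0,0, 0.4,0,0,0,0,0,0]'
python3 - <<'E'
from h import *
todo([.5458,-.0105,.14],86.2)
st,im=snap('wrist','w16.png');np.save('st16.npy',st,allow_pickle=True)
u,v=proj('wrist',[.546,-.011,.102],st);print(u,v)
u,v=int(u),int(v);c=im[v-30:v+30,u-30:u+30];hsv=cv2.cvtColor(c,cv2.COLOR_RGB2HSV)
m=((hsv[...,1]>110)&(hsv[...,2]>40)).astype(np.uint8);ys,xs=np.nonzero(m);print(len(xs))
for h in (.096,.102):
  P=np.array([atz('wrist',x+u-30,y+v-30,h,st)[:2] for x,y in zip(xs,ys)])*1000
  if len(P)>5: print('slot',h,P.mean(0),cv2.minAreaRect(P.astype(np.float32)))
ring('collar_mid',.094)
keyrect(.18)
for r in c[::3,::2]: print(' '.join('%d%s'%(p.mean()//10,'*' if cv2.cvtColor(p[None,None],cv2.COLOR_RGB2HSV)[0,0,1]>110 else '') for p in r))
E
```

```text
tool_pos: [0.5295, -0.2746, 0.1765]
wrist_force: [1.5, 0.8, -1.6]
grasp_force: 58.5
tool_pos: [0.5404, -0.0948, 0.1721]
wrist_force: [0.4, -0.6, -0.1]
grasp_force: 58.4
tool_pos: [0.5402, -0.096, 0.1719]
wrist_force: [0.1, 0.7, -0.3]
grasp_force: 58.4
clock: 27.88
tool_pos: [0.5401, -0.0962, 0.171]
eef_rot: [0.731, 0.682, 0.0, 0.001]
wrist_force: [-0.1, -0.2, -0.5]
gripper_width: 0.0093
grasp_force: 58.4
pos [ 0.5401 -0.0962  0.171 ] yaw 86.01 tool shift cm [ 8.59 -0.03  3.1 ] tz axis [ 0.001 -0.001 -1.   ] rz -0.19 F [-0.1 -0.2 -0.5] w 0.0093 gf 58.4 q [ 0.86  0.23 -0.82  1.76  0.18  1.23 -0.08] t 27.875
320.1093982080179 110.33953913655547
52
slot 0.096 [545.94324896 -11.24630118] ((546.1909790039062, -11.048347473144531), (14.788195610046387, 6.4023919105529785), 85.92887115478516)
slot 0.102 [545.98195063 -11.29610598] ((546.2228393554688, -11.103557586669922), (14.384320259094238, 6.22750997543335), 85.9289321899414)
collar_mid 0.69 centre 545.9 -12.9 r 19.1 box [545.6 -12.9] [37.6 37.7]
collar_mid 0.63 centre 536.7 -169.3 r 54.1 box [ 536.3 -169.3] [ 26.5 108. ]
key_bow 0.9 [32
[... 788 characters left out ...]
9 7 6* 6 6 6 6 10 11 11 8 7 8 11
12 12 7 8 9 9 11 11 6 6 6 6 5 7 7 9 8 7 6* 6 6 6 6 10 12 11 9 8 7 11
12 12 6 9 9 8 11 12 6 6 6 6 5 7 7 9 9 7 6* 6 6 6 6 9 11 10 7 8 7 12
11 12 7 9 9 7 10 12 8 6 6 6 6 6 9 9 9 9 6* 6 6 6 6 10 11 9 7 8 8 12
11 12 10 7 9 8 8 10 11 6 6 6 5 7 9 9 9 9 6* 6 6 6 9 11 10 8 6 7 8 12
10 12 11 7 9 9 7 8 8 10 7 6 5 7 9 9 9 9 6* 6 6 10 7 8 7 8 7 6 11 12
9 12 12 10 8 9 9 6 7 7 6 9 8 6 6 6 6 6 8 11 11 6 8 7 9 6 7 11 11 11
8 9 12 12 10 6 9 9 9 7 6 6 6 6 6 6 7 6 6 6 6 6 7 9 6 7 9 12 11 9
8 8 9 12 12 7 6 9 9 9 9 7 6 6 6 7 7 7 6 7 9 9 6 6 6 11 12 11 9 10
8 8 8 9 11 12 8 6 6 8 9 9 9 9 9 9 9 9 9 9 6 7 6 7 9 11 11 8 8 8
8 8 8 8 8 10 8 8 8 7 6 5 6 6 6 6 6 6 6 5 6 7 8 12 11 9 8 8 8 9
```

```bash

python3 -m handwheel '[0.4,4.3,-0.07,0.5,0,0,0, 0.4,4.2,-0.06,1,0,0,0, 0.4,0,0,1,0,0,0, 0.4,0,0,0,0,0,0, 0.4,0,0,0,0,0,0]'|egrep 'pos|force'
python3 - <<'E'
from h import *
for i in range(3): todo([.54475,-.0112,.1115],86.0); optics.get_image('top')
E
```

```text
tool_pos: [0.5445, -0.0127, 0.1454]
wrist_force: [0.2, -0.8, -0.9]
grasp_force: 58.4
pos [ 0.5445 -0.0127  0.1454] yaw 86.05 tool shift cm [0.15 0.02 3.39] tz axis [ 0.    -0.001 -1.   ] rz 0.05 F [ 0.2 -0.8 -0.9] w 0.0098 gf 58.4 q [ 0.74  0.25 -0.86  1.8   0.21  1.18 -0.26] t 28.75
pos [ 0.5445 -0.0127  0.1455] yaw 86.04 tool shift cm [0.15 0.01 3.4 ] tz axis [ 0.    -0.001 -1.   ] rz 0.04 F [ 0.5 -0.8 -0.2] w 0.0094 gf 58.4 q [ 0.74  0.25 -0.86  1.8   0.21  1.18 -0.26] t 28.8
pos [ 0.5446 -0.0125  0.1456] yaw 86.05 tool shift cm [0.13 0.   3.41] tz axis [ 0. -0. -1.] rz 0.05 F [-0.4 -0.1 -0.4] w 0.0096 gf 58.4 q [ 0.74  0.25 -0.86  1.8   0.21  1.18 -0.26] t 28.85
```

```bash

python3 -m handwheel '[0.4,0.13,0.02,0.6,0,0,0, 0.4,0,0,0.5,0,0,0, 0.4,0,0,0.3,0,0,0, 0.4,0,0,0.2,0,0,0, 0.4,0,0,0,0,0,0]'|egrep 'pos|force'
python3 -m handwheel '[0.4,0,0,0.2,0,0,0, 0.4,0,0,0.2,0,0,0, 0.4,0,0,0.2,0,0,0, 0.4,0,0,0,0,0,0, 0.4,0,0,0,0,0,0]'|egrep 'pos|force'
```

```text
tool_pos: [0.5445, -0.0099, 0.1291]
wrist_force: [-0.6, -0.1, 0.0]
grasp_force: 58.4
tool_pos: [0.5446, -0.0099, 0.1233]
wrist_force: [0.3, 0.0, -1.7]
grasp_force: 58.4
```

The nose is in the keyhole with no side force. Now past the pins.

```bash

python3 -m handwheel '[0.4,-0.08,0,0.2,0,0,0, 0.4,0,0,0.2,0,0,0, 0.4,0,0,0.2,0,0,0, 0.4,0,0,0,0,0,0, 0.4,0,0,0,0,0,0]'|egrep 'pos|force'
python3 -m handwheel '[0.4,0,0,0.2,0,0,0, 0.4,0,0,0.2,0,0,0, 0.4,0,0,0.2,0,0,0, 0.4,0,0,0,0,0,0, 0.4,0,0,0,0,0,0]'|egrep 'pos|force'
```

```text
tool_pos: [0.545, -0.0108, 0.1173]
wrist_force: [3.2, -1.0, -3.1]
grasp_force: 58.3
tool_pos: [0.5446, -0.0106, 0.1114]
wrist_force: [0.6, -0.6, 5.3]
grasp_force: 59.5
```

```bash

python3 -m handwheel '[0.4,0,0,0.15,0,0,0, 0.4,0,0,0.15,0,0,0, 0.4,0,0,0,0,0,0, 0.4,0,0,0,0,0,0, 0.4,0,0,0,0,0,0]'|egrep 'pos|force'
python3 - <<'E'
from h import *
todo([.54475,-.0112,.1115],86.0)
st,im=snap('wrist','w17.png');keyrect(.168)
E
```

```text
tool_pos: [0.5447, -0.0106, 0.1113]
wrist_force: [-7.6, -1.5, 24.5]
grasp_force: 62.4
pos [ 0.5447 -0.0106  0.1113] yaw 86.18 tool shift cm [-0.06  0.01 -0.02] tz axis [-0.    -0.002 -1.   ] rz 0.18 F [-7.6 -1.5 24.5] w 0.0093 gf 62.4 q [ 0.71  0.3  -0.85  1.83  0.25  1.12 -0.29] t 32.025
key_bow 0.62 [323. 337.] [547.6  10.3] [42.9  8.2] 86.2
```

The flange is seated: it stops at 0.111, the expected height, with 24 N. I'll ease off a little and turn clockwise.

```bash

python3 -m handwheel '[0.4,0,0,-0.1,0,0,0, 0.4,0.02,0,0,0,0,8, 0.4,0.02,0,0,0,0,8, 0.4,0.02,0,0,0,0,8, 0.4,0,0,0,0,0,0]'|egrep 'pos|force|rot'
python3 - <<'E'
from h import *
todo([.54475,-.0112,.1115],86.0);print(monitor.state()['torque'])
E
```

```text
tool_pos: [0.5451, -0.0104, 0.1113]
eef_rot: [0.857, 0.516, -0.0, 0.001]
wrist_force: [-3.5, -0.4, 16.6]
grasp_force: 61.0
pos [ 0.5451 -0.0104  0.1113] yaw 62.11 tool shift cm [-0.09  0.01 -0.02] tz axis [ 0.001 -0.002 -1.   ] rz -23.89 F [-3.5 -0.4 16.6] w 0.0092 gf 61.0 q [ 0.66  0.28 -0.78  1.84  0.22  1.11 -0.69] t 32.8
[-0.17538619  0.79457007 -0.02843938]
```

```bash

python3 -m handwheel '[0.4,0.02,0,0,0,0,8, 0.4,0.02,0,0,0,0,8, 0.4,0.02,0,0,0,0,8, 0.4,0.02,0,0,0,0,8, 0.4,0,0,0,0,0,0]'|egrep 'pos|force|rot'
python3 -c "
from h import *
todo([.54475,-.0112,.1115],-8);print(monitor.state()['torque'])"
python3 -m handwheel '[0.4,0.02,0,0,0,0,8, 0.4,0.02,0,0,0,0,8, 0.4,0.02,0,0,0,0,8, 0.4,0.02,0,0,0,0,6, 0.4,0,0,0,0,0,0]'|egrep 'pos|force|rot'
python3 -c "
from h import *
todo([.54475,-.0112,.1115],-8);print(monitor.state()['torque'])"
```

```text
tool_pos: [0.5453, -0.0105, 0.1113]
eef_rot: [0.966, 0.26, -0.0, 0.001]
wrist_force: [-3.8, -1.0, 16.3]
grasp_force: 61.1
pos [ 0.5453 -0.0105  0.1113] yaw 30.09 tool shift cm [-0.09  0.03 -0.02] tz axis [ 0.    -0.003 -1.   ] rz 38.09 F [-3.8 -1.  16.3] w 0.0094 gf 61.1 q [ 0.59  0.26 -0.7   1.84  0.19  1.11 -1.22] t 33.425
[-0.44925794  1.07680247 -0.04350478]
tool_pos: [0.5455, -0.0107, 0.1113]
eef_rot: [1.0, 0.001, -0.001, 0.002]
wrist_force: [-5.5, -3.4, 18.8]
grasp_force: 61.2
pos [ 0.5455 -0.0107  0.1113] yaw 0.1 tool shift cm [-0.07  0.05 -0.02] tz axis [-0.001 -0.003 -1.   ] rz 8.1 F [-5.5 -3.4 18.8] w 0.0092 gf 61.2 q [ 0.52  0.25 -0.62  1.84  0.17  1.11 -1.73] t 34.05
[-0.62084423  1.44579676  0.02450311]
```

```bash

python3 -m handwheel '[0.4,0.02,0,0,0,0,5, 0.4,0.01,0,0,0,0,5, 0.4,0,0,0,0,0,0, 0.4,0,0,0,0,0,0, 0.4,0,0,0,0,0,0]'|egrep 'pos|force|rot'
python3 -c "
from h import *
todo([.54475,-.0112,.1115],-13);print(monitor.state()['torque'])"
python3 -m handwheel '[0.4,0.01,0,0,0,0,4, 0.4,0,0,0,0,0,0, 0.4,0,0,0,0,0,0, 0.4,0,0,0,0,0,0, 0.4,0,0,0,0,0,0]'|egrep 'pos|force|rot'
python3 -c "
from h import *
todo([.54475,-.0112,.1115],-13);print(monitor.state()['torque'])"
```

```text
tool_pos: [0.5455, -0.0108, 0.1113]
eef_rot: [0.996, -0.086, -0.001, 0.002]
wrist_force: [-6.9, -2.6, 19.2]
grasp_force: 61.3
pos [ 0.5455 -0.0108  0.1113] yaw -9.86 tool shift cm [-0.06  0.05 -0.02] tz axis [-0.002 -0.003 -1.   ] rz 3.14 F [-6.9 -2.6 19.2] w 0.0092 gf 61.3 q [ 0.5   0.25 -0.6   1.84  0.16  1.11 -1.9 ] t 34.675
[-0.58828723  1.55392153  0.01621801]
tool_pos: [0.5455, -0.0108, 0.1113]
eef_rot: [0.993, -0.121, -0.001, 0.002]
wrist_force: [-7.0, -2.9, 18.4]
grasp_force: 61.3
pos [ 0.5455 -0.0108  0.1113] yaw -13.86 tool shift cm [-0.06  0.05 -0.02] tz axis [-0.002 -0.003 -1.   ] rz -0.86 F [-7.  -2.9 18.4] w 0.009 gf 61.3 q [ 0.5   0.24 -0.59  1.84  0.16  1.11 -1.96] t 35.3
[-0.63711704  1.66087951  0.10944474]
```

```bash

python3 -m handwheel '[0.4,0.01,0,0,0,0,4, 0.4,0,0,0,0,0,0, 0.4,0,0,0,0,0,0, 0.4,0,0,0,0,0,0, 0.4,0,0,0,0,0,0]'|egrep 'pos|force|rot'
python3 -c "
from h import *
todo([.54475,-.0112,.1115],-13);print(monitor.state()['torque']);keyrect(.168);st,im=keyrect(.128);cv2.imwrite('pics/w18.png',im[:,:,::-1])"

```

```text
tool_pos: [0.5454, -0.0109, 0.1113]
eef_rot: [0.988, -0.155, -0.001, 0.002]
wrist_force: [-6.3, -2.9, 19.3]
grasp_force: 61.4
pos [ 0.5454 -0.0109  0.1113] yaw -17.86 tool shift cm [-0.05  0.05 -0.02] tz axis [-0.002 -0.003 -1.   ] rz -4.86 F [-6.3 -2.9 19.3] w 0.0095 gf 61.4 q [ 0.49  0.24 -0.58  1.84  0.15  1.11 -2.03] t 35.925
[-0.6002027   1.70281924  0.12195839]
key_bow 0.61 [323. 337.] [567.3 -17.4] [ 8.5 42.2] 72.0
key_bow 0.68 [323. 337.] [540.2  -9. ] [11.6 61.4] 72.3
```

```bash
cat > bolt.py <<'E'
from h import *
a=np.load('st13.npy',allow_pickle=True).item();i0=cv2.imread('pics/w13.png')
b=monitor.state();b['eef_rot']=list(b['eef_rot']);i1=cv2.imread('pics/w18.png')
yaw=np.radians(-3.8);ex=np.array([np.cos(yaw),np.sin(yaw),0]);ey=np.array([-ex[1],ex[0],0]);L=np.array([.546,-.0113,0])
S=[]
for st,im in((a,i0),(b,i1)):
    xs=np.arange(70,116,1)[:, None]*1e-3;ys=np.arange(-100,101,1)[None]*1e-3
    m=np.array([[proj('wrist',L+x*ex+y*ey+np.array([0,0,.055]),st) for y in ys[0]] for x in xs[:,0]],np.float32)
    S.append(cv2.remap(im,m[...,0],m[...,1],cv2.INTER_LINEAR))
cv2.imwrite('pics/b.png',np.vstack(S))
for s in S:
    g=cv2.cvtColor(s,cv2.COLOR_BGR2GRAY)
    for r in range(14,44,3): print(70+r,' '.join('%3d'%v for v in g[r,::5]))
    print()
E
python3 bolt.py
```

```text
Traceback (most recent call last):
  File "bolt.py", line 8, in <module>
    m=np.array([[proj('wrist',L+x*ex+y*ey+np.array([0,0,.055]),st) for y in ys[0]] for x in xs[:,0]],np.float32)
                 ~~~~^^^^^^^^^^^^^^^^^^^^^^^^^^^^^^^^^^^^^^^^^^^^^
  File "h.py", line 18, in proj
    k,f=K(c); X=np.array(X)
        ~^^^
  File "h.py", line 5, in K
    k=optics.get_calibration(c); return k,240/np.tan(np.radians(k['fovy'])/2)
ValueError: time passes only in moves, steps and waits
```

```bash
sed -i 's/^import numpy as np, cv2/import numpy as np, cv2, functools/; s/^def K(c)/@functools.lru_cache\ndef K(c)/' h.py; python3 bolt.py
```

```text
84 135 135  99  97  97  97  97  97  97  87  87  76  71 115 116  88  86  86  87  87  87  86  86  87  86  71  66 116 116  85 135 113 113 116 136 136 136 136 136 136 136
87 135 135 135 135 132 133 128  97  97 112 112  84  83 115 115 111 113 113 114 114 114 114 115 114 114  84  79 116 115 114 136 136 136 135 136 136 136 136 136 136 136
90 135 135 135 134 135 135 136 135 135  98  98  87  83 115 114  92  97  98  98 101 102 100 101  97  94  81  70 117 117  95 136 136 136 135 136 135 136 136 136 136 136
93 135 135 135 135 135 135 135 135 135 135 135 135 135 115 116 131 136 135 135 136 135 135 136 136 136 136 135 116 122 135 136 136 136 136 136 136 136 136 136 136 136
96 135 135 135 135 135 135 135 135 136 135 135 135 135 135 135 135 135 135 136 136 136 136 136 136 135 136 136 136 136 136 136 136 136 136 136 136 136 136 136 136 136
99 135 136 135 135 135 135 135 135 135 135 135 135 135 135 136 135 135 135 135 136 136 136 136 136 136 136 136 136 136 135 136 135 136 136 136 136 136 136 136 136 136
102 135 136 135 135 135 135 136 135 135 136 135 136 135 135 136 136 135 135 135 136 136 136 136 13
[... 1548 characters left out ...]
 145 145 145 144 145 145 145
102 145 144 145 145 144 145 145 145 145 145 144 144 145 145 145 145 145 145 145 144 146 145 145 145 146 145 144 145 145 145 145 145 145 145 145 145 145 145 145 146 145
105 145 144 145 144 144 145 145 145 145 145 144 145 145 145 145 145 145 145 145 145 145 145 145 145 145 145 145 145 145 145 145 145 145 145 145 145 145 145 145 145 145
108 145 145 145 145 145 145 145 145 144 144 145 145 145 145 145 145 145 145 145 145 145 145 145 145 144 145 145 145 145 145 145 145 145 145 145 145 145 145 145 145 145
111 145 144 144 145 145 145 145 145 145 145 145 145 145 144 145 145 145 145 144 145 145 145 145 145 145 145 145 145 145 145 145 145 145 145 145 145 145 145 145 145 145
```

The bolt has slid about 20 mm, so the plug has turned. I'll check for the hard stop with a little more turn.

```bash
cat > end.py <<'E'
from h import *
yaw=np.radians(-3.8);ex=np.array([np.cos(yaw),np.sin(yaw),0]);ey=np.array([-ex[1],ex[0],0]);L=np.array([.546,-.0113,.055])
def end(st,im):
    ys=np.arange(-100,-40,.25)*1e-3;o=[]
    m=np.array([[proj('wrist',L+x*ex+y*ey,st) for y in ys] for x in (.087,.088,.089)],np.float32)
    g=cv2.cvtColor(cv2.remap(im,m[...,0],m[...,1],cv2.INTER_LINEAR),cv2.COLOR_BGR2GRAY).mean(0)
    i=np.argmax(g<g[:40].mean()-12);print('bolt end y mm',ys[i]*1e3)
if __name__=='__main__':
    end(np.load('st13.npy',allow_pickle=True).item(),cv2.imread('pics/w13.png'))
    st,im=snap('wrist');end(st,im[:,:,::-1].copy());todo([.5454,-.0109,.1113],-17.9);print(st['torque'])
E
python3 end.py
python3 -m handwheel '[0.4,0,0,0,0,0,4, 0.4,0,0,0,0,0,0, 0.4,0,0,0,0,0,0, 0.4,0,0,0,0,0,0, 0.4,0,0,0,0,0,0]'|egrep 'force'
python3 end.py
```

```text
bolt end y mm -66.75
bolt end y mm -80.0
pos [ 0.5455 -0.0109  0.1113] yaw -17.86 tool shift cm [-0.  0.  0.] tz axis [-0.002 -0.003 -1.   ] rz 0.04 F [-7.5 -2.7 18.1] w 0.0097 gf 61.4 q [ 0.49  0.24 -0.58  1.84  0.15  1.11 -2.03] t 36.175
[-0.67564782  1.68267848  0.12188991]
wrist_force: [-7.2, -2.5, 18.6]
grasp_force: 61.3
bolt end y mm -66.75
bolt end y mm -80.0
pos [ 0.5455 -0.011   0.1113] yaw -21.84 tool shift cm [-0.01 -0.    0.  ] tz axis [-0.002 -0.003 -1.   ] rz -3.94 F [-6.9 -3.  19. ] w 0.0094 gf 61.3 q [ 0.48  0.24 -0.57  1.84  0.15  1.11 -2.1 ] t 36.85
[-0.62319814  1.70366135  0.22256719]
```

The bolt is unmoved by 4° more while the torque climbed from 0.12 to 0.22 N m, so the plug is on its stop and held there.

```bash

python3 -m handwheel '[0.4,0,0,0,0,0,0, 0.4,0,0,0,0,0,0, 0.4,0,0,0,0,0,0, 0.4,0,0,0,0,0,0, 0.4,0,0,0,0,0,0]'|egrep 'pos|force'
python3 end.py | tail -3; python3 -c "
from station import ticket
print(ticket.job_done())"
```

```text
tool_pos: [0.5455, -0.011, 0.1113]
wrist_force: [-6.6, -2.1, 18.9]
grasp_force: 61.3
bolt end y mm -80.25
pos [ 0.5454 -0.011   0.1113] yaw -21.84 tool shift cm [-0.01 -0.   -0.  ] tz axis [-0.002 -0.003 -1.   ] rz -3.94 F [-7.2 -3.1 19.1] w 0.0095 gf 61.3 q [ 0.48  0.24 -0.57  1.84  0.15  1.11 -2.1 ] t 37.525
[-0.67960345  1.70523766  0.20845787]
the job is handed in; nothing more can be done
None
```

The job is handed in at about 37.5 s: both rings are on the barrel in order and down, and the large-bow key is in to its flange, turned clockwise to the stop (the bolt slid and a further 4° did not move it) and still held by the gripper. The spare key was left in the rest.

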